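# Stack the stencil cartons on the sloping rack and bar them in

## Task

Stack every stencil carton lying on the craft desk in one pile on the rack's sloping bed, flat on one another, lengthwise up the slope, centred on the backstop and each with its end against the backstop. Once all of them are stacked and let go, gently push the steel keeper rod along its V-groove until it rests fully home against the end stop, without ramming it. Leave the paint jars and the water cup where they stand.

Things in the scene. Friction and masses are not known exactly. Their poses are not given: they have to be found in the camera images.
- rack: Plywood rack fixed to the desk, 175 mm deep, with a V-rail along its far side. Origin on the desk, below the line where bed meets backstop, mid-width; z up, x from the backstop towards the V-rail (about away from the robot), y along the V-rail towards its end stop. The rod's axis in the rail is at x = 142, z = 66 mm; it is home when its middle is at y = 0, in front of the cartons.
- rail_stop (a point): Point on the face of the V-rail's end stop, at the height of the rod's axis; rack frame x = 142, y = 70, z = 66 mm. The stop is a block 34 mm wide reaching 16 mm above this point. The level 90-degree V-rail runs from y = -225 mm to the stop, is open above, and its wall tops are 5 mm below the rod's axis.
- bed: Sloping bed with backstop, part of the rack. Origin where bed surface meets backstop face, mid-width, 24 mm above the desk. x up the slope away from the backstop (15 deg above level), y as the rack's, z square to the bed. Bed 112 x 86 mm (x, y).
- backstop_top (a point): Middle of the top edge of the backstop's face, at x = 0, y = 0, z = 142 mm of the bed frame; backstop 70 mm wide, 12 mm thick. A carton lying on the bed and touching the backstop has its centre at bed x = 55, y = 0, z = 15 mm, the next one at z = 45 mm, and so on. Cartons do not slide down by themselves.
- rod_mid (a point): Middle of the axis of the steel keeper rod, 24 mm thick, 140 mm long, about 0.35 kg, its length along its own y. It starts in the V-rail, 70 to 130 mm short of home, on the rack's -y side; a push of about 2 to 8 N on its outer end slides it.
- carton0_mid (a point): Centre of a plain cardboard carton (four or five are there; an absent one reads None), 110 mm long (own x), 68 mm wide (own y), 30 mm high (own z), 0.11 to 0.23 kg, firm, all alike. Starts flat on the desk.
- carton1_mid (a point): Centre of a plain cardboard carton (four or five are there; an absent one reads None), 110 mm long (own x), 68 mm wide (own y), 30 mm high (own z), 0.11 to 0.23 kg, firm, all alike. Starts flat on the desk.
- carton2_mid (a point): Centre of a plain cardboard carton (four or five are there; an absent one reads None), 110 mm long (own x), 68 mm wide (own y), 30 mm high (own z), 0.11 to 0.23 kg, firm, all alike. Starts flat on the desk.
- carton3_mid (a point): Centre of a plain cardboard carton (four or five are there; an absent one reads None), 110 mm long (own x), 68 mm wide (own y), 30 mm high (own z), 0.11 to 0.23 kg, firm, all alike. Starts flat on the desk.
- carton4_mid (a point): Centre of a plain cardboard carton (four or five are there; an absent one reads None), 110 mm long (own x), 68 mm wide (own y), 30 mm high (own z), 0.11 to 0.23 kg, firm, all alike. Starts flat on the desk.
- jar_a: Bystander: paint jar, 66 mm across, 75 mm tall; origin under its centre. Not to be disturbed.
- jar_b: Bystander: paint jar, 60 mm across, 85 mm tall; origin under its centre. Not to be disturbed.
- cup: Bystander: clear water cup, 72 mm across the rim, 85 mm tall; origin under its centre. Not to be disturbed.
Things that resemble listed ones, but are neither listed nor needed, are in the scene too. What is shaped like the part that bears carton3_mid but red or turquoise is not meant.

How it is judged:
On the way, in this order (a step that is already met when the one before it is completed fails the run):
1. all cartons present are stacked on the bed against the backstop and let go (x of carton0_mid in the frame of bed between 0.045 and 0.063 m and y of carton0_mid in the frame of bed between -0.018 and 0.018 m and z of carton0_mid in the frame of bed between 0.008 and 0.142 m and angle between the x axis of each of carton0_mid, carton1_mid, carton2_mid, carton3_mid, carton4_mid and the x axis of bed, either way round below 0.15 rad and angle between the z axis of each of carton0_mid, carton1_mid, carton2_mid, carton3_mid, carton4_mid and the z axis of bed, either way round below 0.1 rad and x of carton1_mid in the frame of bed between 0.045 and 0.063 m and y of carton1_mid in the frame of bed between -0.018 and 0.018 m and z of carton1_mid in the frame of bed between 0.008 and 0.142 m and x of carton2_mid in the frame of bed between 0.045 and 0.063 m and y of carton2_mid in the frame of bed between -0.018 and 0.018 m and z of carton2_mid in the frame of bed between 0.008 and 0.142 m and x of carton3_mid in the frame of bed between 0.045 and 0.063 m and y of carton3_mid in the frame of bed between -0.018 and 0.018 m and z of carton3_mid in the frame of bed between 0.008 and 0.142 m and x of carton4_mid in the frame of bed between 0.045 and 0.063 m and y of carton4_mid in the frame of bed between -0.018 and 0.018 m and z of carton4_mid in the frame of bed between 0.008 and 0.142 m and contact force between the fingers and carton0 below 0.5 N and contact force between the fingers and carton1 below 0.5 N and contact force between the fingers and carton2 below 0.5 N and contact force between the fingers and carton3 below 0.5 N and contact force between the fingers and carton4 below 0.5 N and linear speed of each of carton0, carton1, carton2, carton3, carton4 below 0.03 m/s), for 0.3 s.
2. the keeper rod is home against the end stop (y of rod_mid in the frame of rack between -0.004 and 0.004 m and x of rod_mid in the frame of rack between 0.136 and 0.148 m and z of rod_mid in the frame of rack between 0.06 and 0.072 m and angle between the y axis of rod_mid and the y axis of rack, either way round below 0.06 rad and linear speed of rod below 0.03 m/s), for 0.2 s.
At the end, for the whole second after the job is handed in: Every carton present lies in the pile on the bed: its end within 8 mm of the backstop, within 18 mm of the middle sideways, turned by under 0.15 rad and flat within 0.1 rad of the bed, at rest and let go; the rod lies in the V-groove within 4 mm of the end stop, at rest (all of step 1 and all of step 2); the robot touches nothing.
It fails at once if a jar or the cup moved by more than 30 mm or tipped (distance of any of jar_a, jar_b, cup from where it was at the start of the episode above 0.03 m or angle between any of jar_a, jar_b, cup's own z axis and vertical above 0.4 rad).
It fails at once if the rod rammed or pressed into the rack with more than 40 N (contact force between rod and rack above 40 N).
Of carton0, carton1, carton2, carton3, carton4 only 4 to 5 are there at a start; the rules pass over those that are not, and their reading is None.
At some moment in a run one of carton0, carton1, carton2, carton3, carton4 may be knocked a few centimetres aside while the robot is not near it.
It also fails if it takes over 210 s, if anything falls off the work surface, if the arm or the gripper's body presses on something with over 40 N, if the wrist force passes 120 N, or if a joint passes its speed limit or range.

## Robot

A 6-joint arm with a two-finger parallel gripper is mounted at the origin on the work surface. World frame = base frame: x ahead of the robot, y to its left, z up, the work surface at z = 0. Lengths are in m, angles in rad, forces in N, time in s.
With the tool pointing down it reaches from about 0.275 to 0.85 m from the base axis. Payload 19 kg.
Tool frame: the origin (TCP) lies between the finger pads; the fingertips stand 11 mm ahead of it and the grasp point (between the pads) lies 8 mm behind it (bot.nose_length is the distance from the TCP to the fingertips, in m); x points along the fingers, y is the direction in which the jaws open and shut, and the axes are right-handed (so a half turn about x gives the same grasp; the last joint's range is limited). The gripper opens to 85 mm and grips with 20 to 120 N. Pads are 22 mm wide; open, the fingers measure 114 mm over their backs; the gripper's body (76 mm by 85 mm) begins 54 mm behind the grasp point. The pads swing forward as they close: fully open they stand 13 mm farther back than shut.
Start: joints at [-1.285, 0.15, 1.437, -0, 1.554, -0.134], TCP at [0.234, -0.525, 0.242] pointing down, gripper open.
Joint ranges: [-2.8, 2.8], [-0.68, 2.1], [0.12, 2.68], [-1.39, 4.53], [0.16, 2.79], [-2.81, 2.81]. Speed limits (rad/s): [1.89, 1.89, 2.22, 3.01, 3.01, 3.01].

## Interface

Orientations are given as [roll, pitch, yaw] about the fixed x, y, z axes, in that order (R = Rz(yaw) Ry(pitch) Rx(roll)).
In Python, from station import bot gives the robot as it stands. Calls block until the motion is done:
- bot.move_ptp(position, orientation): joint-space move of the TCP to a pose.
- bot.move_linear(position, rotation=None, v=0.15): straight line of the TCP; rotation=None keeps the orientation; v is the mean speed in m/s.
- bot.set_joints(angles): joint-space move.
- bot.gripper_open() and bot.grab(newtons=None): open the fingers fully, or close them until they stop; newtons is the grip in N (None keeps the last).
- bot.wait(seconds).
- bot.solve_ik(position, orientation): joint angles nearest the present ones, or None.
- bot.sense(): the state.
- bot.get_image(name): name is "scene" or "side" or "wrist"; returns (picture, depth): 420x560x3 uint8, red, green, blue; 420x560 float32, m along the optical axis (not along the pixel's ray), 0 where there is no reading.
- bot.get_calibration(name): a dict with "fx", "fy", "cx", "cy" (pixels), "extrinsics" (4x4, takes a point from camera to world coordinates). Camera axes: x right, y down, z forward; pixel columns grow to the right and rows downward; lengths in m; the calibration is good to about 2 mm. A picture is of the moment at which its call begins: read the wrist's pose just before it. get_calibration takes no time and is no camera call; for the wrist camera it gives the pose at the moment of the call.
A pose or a line that the arm cannot do raises bot.PlanningError and nothing moves.
- bot.finish_job(): hands the job in, once; it reports no verdict.
The state is a dict: "t": time; "joint_pos": joint angles; "joint_velocities": joint speeds; "tau": joint torques, N m; "eef_pos": TCP position; "orientation": TCP orientation; "ft_force": force on the tool from outside, world axes, zero at the start; "ft_torque": the same for the moment, N m; "opening": finger opening in m.
Only numpy, scipy, OpenCV 4.12 (cv2) and the standard library are available. Lean on these libraries where they do the work, as an engineer would, in place of code of your own. Each camera call takes 0.05 s, during which the arm holds its last target.

## Working session

There is one attempt and no reset: what is moved stays moved. The work goes in short steps, each a Python script; the robot and the scene stay as the last script left them, time stands still between calls to the robot, and variables do not carry over. Pictures are saved under pics/ and viewed, and the job is handed in when it is done.

```bash
ls; mkdir -p pics
python3 - <<'E'
from station import bot
import cv2,numpy as np
print(bot.sense())
for n in ["scene","side","wrist"]:
    p,d=bot.get_image(n); c=bot.get_calibration(n)
    cv2.imwrite(f"pics/{n}0.png",p[:,:,::-1]); np.savez(f"pics/{n}0.npz",p=p,d=d,E=c["extrinsics"])
    print(n,c,(d>0).mean())
E
```

```text
pics
{'t': 0.0, 'joint_pos': array([-1.28495737e+00,  1.50997982e-01,  1.43801006e+00,  9.70393997e-06,
        1.55380890e+00, -1.33975211e-01]), 'joint_velocities': array([ 0.00104676, -0.0007974 , -0.00074588, -0.00109346,  0.00206146,
        0.000403  ]), 'tau': array([ 5.73949565e-04, -7.13042521e+01, -5.70874250e+01, -3.96685655e-04,
        8.43446294e-03, -1.73912540e-04]), 'eef_pos': array([ 0.23429757, -0.52485009,  0.24167907]), 'orientation': array([-1.71269628,  1.569572  ,  1.84871038]), 'ft_force': array([ 0.00321539,  0.26603821, -0.35906808]), 'ft_torque': array([ 0.00201118, -0.03075499,  0.0282378 ]), 'opening': 0.08547555917192624}
scene {'fx': 410.20750871773447, 'fy': 410.20750871773447, 'cx': 285.16188197010285, 'cy': 208.21823409998973, 'extrinsics': array([[-0.33941833,  0.74702356, -0.57162138,  1.1354505 ],
       [ 0.94049948,  0.25918135, -0.21974019,  0.36190537],
       [-0.0159975 , -0.61219346, -0.79054617,  1.01824007],
       [ 0.        ,  0.        ,  0.        ,  1.        ]])} 0.9958375850340137
side {'fx': 520.6187467041026, 'fy': 520.6187467041026, 'cx': 284.48423697905577, 'cy': 217.18106857587605, 'extrinsics': array([[-0.76252958, -0.45254052,  0.46233723, -0.1172225 ],
       [-0.64676694,  0.55038602, -0.52798461,  0.76221075],
       [-0.01552952, -0.70162832, -0.71237387,  1.01522214],
       [ 0.        ,  0.        ,  0.        ,  1.        ]])} 0.9962244897959184
wrist {'fx': 310.69159787831353, 'fy': 310.69159787831353, 'cx': 276.97077759963054, 'cy': 209.48473580938187, 'extrinsics': array([[ 4.08033470e-01, -8.71287000e-01, -2.72704329e-01,
         3.03094201e-01],
       [-9.12966955e-01, -3.89458197e-01, -1.21711346e-01,
        -4.93438642e-01],
       [-1.61423163e-04,  2.98632344e-01, -9.54368219e-01,
         3.74346029e-01],
       [ 0.00000000e+00,  0.00000000e+00,  0.00000000e+00,
         1.00000000e+00]])} 0.996109693877551
```

View pics/scene0.png

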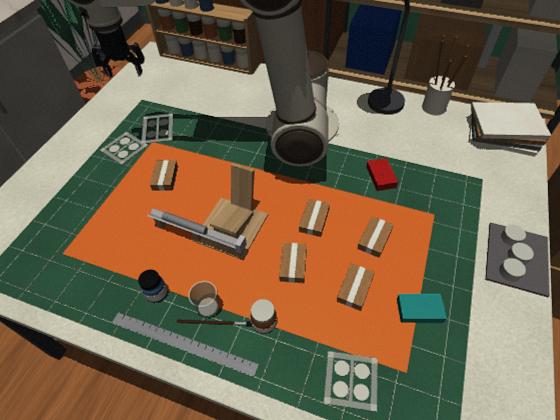

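View pics/side0.png

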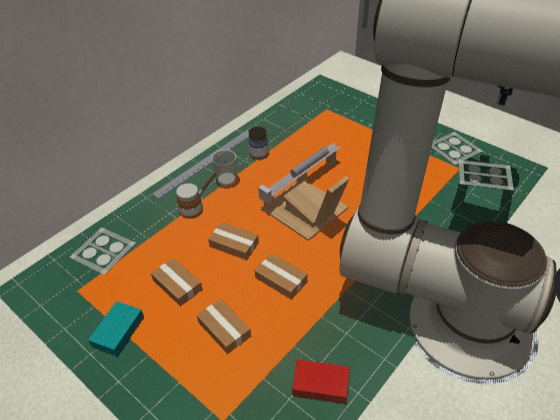

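View pics/wrist0.png

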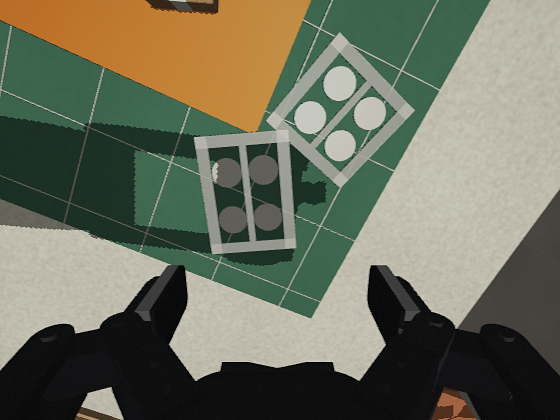

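The scene picture shows five brown cartons with a white stripe at about (164,175), (314,217), (376,236), (293,262) and (356,286). The possible mix-ups are the red box at (382,174) and the turquoise box at (422,307); both are excluded. The rack is at about (235,220), with its end stop on the right at (238,243). Jar, cup and jar stand at (152,285), (205,298) and (263,316).

```bash
cat > h.py <<'E'
from station import bot
import cv2,numpy as np
def cloud(p,d,c):
    v,u=np.mgrid[0:d.shape[0],0:d.shape[1]]
    X=np.stack([(u-c["cx"])/c["fx"]*d,(v-c["cy"])/c["fy"]*d,d],-1)
    E=np.array(c["extrinsics"]); W=X@E[:3,:3].T+E[:3,3]
    W[d<=0]=np.nan
    return W
def shot(n,save=None):
    c=bot.get_calibration(n); p,d=bot.get_image(n)
    if save: cv2.imwrite(f"pics/{save}.png",p[:,:,::-1])
    return p,d,cloud(p,d,c),c
def find_cartons(p,W,zlo=0.022,zhi=0.040,amin=60):
    hsv=cv2.cvtColor(p,cv2.COLOR_RGB2HSV).astype(int)
    H,S,V=hsv[...,0],hsv[...,1],hsv[...,2]
    z=np.nan_to_num(W[...,2],nan=-1)
    m=((z>zlo)&(z<zhi)).astype(np.uint8)
    n,l,st,ce=cv2.connectedComponentsWithStats(m,connectivity=4)
    out=[]
    for i in range(1,n):
        if st[i,4]<amin: continue
        k=l==i; xy=W[k][:,:2]
        r=cv2.minAreaRect((xy*1000).astype(np.float32))
        (cx,cy),(w,h),a=r
        if w<h: w,h=h,w; a+=90
        a=(a+90)%180-90
        out.append(dict(px=ce[i].round(0),c=np.array([cx,cy])/1000,L=w,B=h,yaw=np.deg2rad(a),z=np.median(z[k]),n=st[i,4],hsv=np.median(hsv[k],0)))
    return out
E
python3 - <<'E'
from h import *
np.set_printoptions(precision=4,suppress=True)
for n in ["scene","side"]:
    p,d,W,c=shot(n)
    for o in find_cartons(p,W): print(n,o['px'],o['c'],round(o['L']),round(o['B']),round(np.rad2deg(o['yaw']),1),round(o['z'],4),o['n'],o['hsv'])
E
python3 - <<'E'
import cv2
a=cv2.imread('pics/scene0.png')[120:360,90:470];b=cv2.imread('pics/side0.png')[110:260,230:380]
cv2.imwrite('pics/cropA.png',cv2.resize(a,(780,493),interpolation=cv2.INTER_CUBIC))
cv2.imwrite('pics/cropB.png',cv2.resize(b,(600,600),interpolation=cv2.INTER_CUBIC))
E
```

```text
scene [376.  17.] [-0.8037  0.1016] 222 201 0.5 0.0253 787 [111. 211.  46.]
scene [57. 23.] [-0.267  -1.3222] 110 40 -72.7 0.0319 82 [ 72.  116.   31.5]
scene [317.  26.] [-0.6266 -0.135 ] 121 40 -74.9 0.0321 97 [ 12. 159.  41.]
scene [532.  50.] [-0.7599  0.759 ] 246 126 40.9 0.0311 197 [19. 29. 61.]
scene [24. 51.] [-0.0354 -1.2995] 329 25 0.9 0.031 270 [19. 31. 54.]
scene [434. 107.] [-0.2173  0.4503] 87 39 86.4 0.0311 96 [19. 34. 78.]
scene [506. 141.] [-0.1095  0.6839] 260 118 68.8 0.0332 357 [50. 25. 38.]
scene [382. 172.] [0.1728 0.3338] 118 71 30.1 0.0292 563 [  0. 214. 157.]
scene [163. 173.] [ 0.4109 -0.3435] 119 70 20.5 0.029 544 [ 15. 133. 145.]
scene [314. 216.] [0.4143 0.179 ] 117 68 2.9 0.0291 694 [ 15. 134. 146.]
scene [237. 212.] [ 0.4814 -0.0478] 88 81 86.9 0.0318 491 [ 17. 108. 151.]
scene [376. 235.] [0.4216 0.3679] 113 68 -8.0 0.0291 768 [ 15. 134. 147.]
scene [516. 253.] [0.3538 0.7509] 177 76 -0.1 0.0366 986 [ 28.  23. 177.]
scene [293. 261.] [0.5828 0.1691] 113 68 14.6 0.0291 871 [ 15. 134. 147.]
scene [356. 285.] [0.5985 0.3521] 112 68 -4.5 0.0292 987 [ 15. 1
[... 560 characters left out ...]
6] 62 32 55.3 0.0312 88 [ 26.  19. 135.]
side [310. 208.] [ 0.4899 -0.044 ] 113 93 -12.2 0.0329 584 [ 17. 105. 166.]
side [190. 208.] [0.7477 0.165 ] 66 33 53.5 0.0307 115 [14. 49. 94.]
side [233. 238.] [0.579  0.1708] 112 74 13.9 0.0284 904 [ 15. 133. 158.]
side [281. 273.] [0.4108 0.179 ] 114 71 3.5 0.0284 1075 [ 15. 134. 159.]
side [176. 279.] [0.5938 0.3527] 115 69 -4.3 0.0285 1090 [ 15. 132. 157.]
side [223. 323.] [0.4175 0.3682] 115 70 -7.9 0.0287 1347 [ 15. 133. 158.]
side [115. 326.] [0.598  0.5259] 114 71 -70.8 0.0285 1386 [ 89. 208. 136.]
side [469. 340.] [-0.0186  0.044 ] 191 94 15.1 0.0301 699 [26. 27. 81.]
side [321. 379.] [0.1684 0.3344] 110 70 30.7 0.0288 1728 [  2. 203. 170.]
```

View pics/cropA.png

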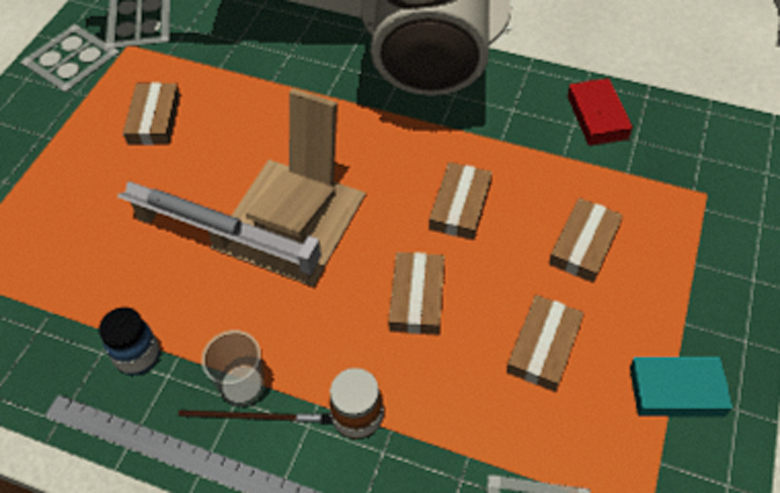

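View pics/cropB.png

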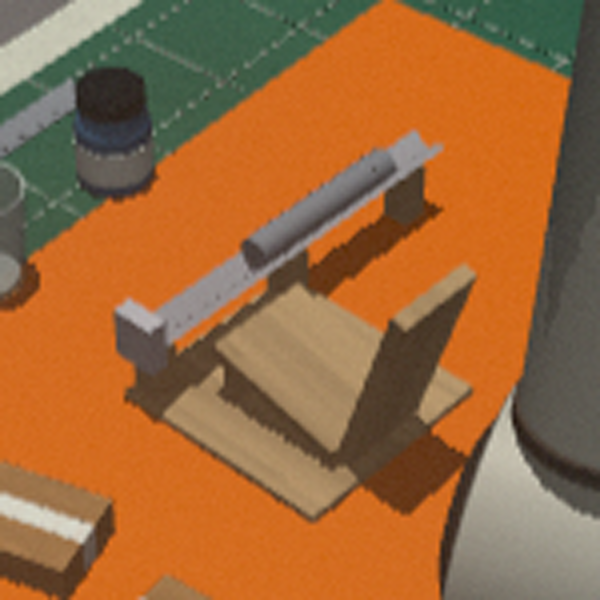

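Run:
```python
from h import *
np.set_printoptions(precision=4,suppress=True)
allp=[];
for n in ["scene","side"]:
    p,d,W,c=shot(n)
    hsv=cv2.cvtColor(p,cv2.COLOR_RGB2HSV).astype(int)
    roi=(W[...,0]>.36)&(W[...,0]<.68)&(W[...,1]>-.33)&(W[...,1]<.07)
    wood=roi&(hsv[...,0]>8)&(hsv[...,1]>40)&(hsv[...,1]<150)
    grey=roi&(hsv[...,1]<40)&(W[...,2]>.03)
    G=W[grey]; print(n,'grey',len(G),G.min(0),G.max(0))
    r=cv2.minAreaRect((G[:,:2]*1000).astype(np.float32)); print(r)
    hi=G[G[:,2]>.073]; print('stop+rod',len(hi),hi.min(0),hi.max(0))
    # bed plane: z .028-.055
    B=W[wood&(W[...,2]>.03)&(W[...,2]<.052)&(W[...,0]<.57)]
    best=None
    rng=np.random.default_rng(0)
    for _ in range(500):
        q=B[rng.choice(len(B),3,False)]; nn=np.cross(q[1]-q[0],q[2]-q[0]); L=np.linalg.norm(nn)
        if L<1e-6: continue
        nn/=L; nn*=np.sign(nn[2])
        if nn[2]<.93 or nn[2]>.985: continue
        s=(abs((B-q[0])@nn)<.002).sum()
        if best is None or s>best[0]: best=(s,nn,q[0])
    s,nn,q=best; I=B[abs((B-q)@nn)<.002]; m=I.mean(0); nn=np.linalg.svd(I-m,full_matrices=False)[2][2]; nn*=np.sign(nn[2])
    print('bed',len(B),s,m,nn,'tilt',np.rad2deg(np.arccos(nn[2])),'yaw',np.rad2deg(np.arctan2(-nn[1],-nn[0])))
    A=W[roi&(abs((np.nan_to_num(W,nan=9)-m)@nn)<.003)&wood]; print(cv2.minAreaRect((A[:,:2]*1000).astype(np.float32)))
    # backstop
    K=W[wood&(W[...,2]>.075)]; print('backstop',len(K),K.min(0),K.max(0),cv2.minAreaRect((K[:,:2]*1000).astype(np.float32)))
    T=K[K[:,2]>K[:,2].max()-.006]; print(' top',len(T),T.mean(0),T.min(0),T.max(0))
    np.savez(f'pics/{n}_cl.npz',G=G,K=K,A=A,m=m,nn=nn)
```

```text
scene grey 1013 [ 0.4407 -0.3297  0.0302] [0.6212 0.0307 0.0859]
((574.0177001953125, -167.2981719970703), (400.9014892578125, 126.04058837890625), 68.07577514648438)
stop+rod 302 [ 0.5818 -0.2303  0.073 ] [0.6212 0.0306 0.0859]
bed 789 458 [ 0.523  -0.0506  0.0414] [-0.2416  0.023   0.9701] tilt 14.045935815328145 yaw -5.439584847389842
((506.4236755371094, -152.16587829589844), (393.2176513671875, 181.30487060546875), 76.30512237548828)
backstop 611 [ 0.4052 -0.2278  0.075 ] [0.5886 0.0309 0.1625] ((496.06634521484375, -97.44117736816406), (258.7579040527344, 182.22006225585938), 89.37901306152344)
 top 74 [ 0.4163 -0.0428  0.1591] [ 0.4087 -0.078   0.1567] [ 0.4239 -0.0078  0.1625]
side grey 665 [ 0.5682 -0.2805  0.0439] [0.6139 0.0323 0.0857]
((590.2930908203125, -123.85650634765625), (313.4786682128906, 33.373836517333984), 87.17855072021484)
stop+rod 202 [ 0.5747 -0.2262  0.073 ] [0.6139 0.0323 0.0857]
bed 846 465 [ 0.5197 -0.0493  0.0407] [-0.2517 -0.0096  0.9678] tilt 14.58835682083731 yaw 2.1826812769414623
((523.1068115234375, -124.05853271484375), (165.32444763183594, 310.039794921875), 0.6457338929176331)
backstop 426 [ 0.4019 -0.2265  0.0755] [0.6171 0.0322 0.1638] ((500.86578369140625, -87.61029052734375), (256.2518615722656, 206.88336181640625), 83.60247039794922)
 top 64 [ 0.411  -0.0445  0.1593] [ 0.4019 -0.0785  0.1578] [ 0.4178 -0.0088  0.1638]
```

```bash
cat >> h.py <<'E'
from scipy.spatial.transform import Rotation as Ro
def rpy(R): return Ro.from_matrix(R).as_euler('xyz')
def Rtool(xdir,ydir):
    x=np.array(xdir,float);x/=np.linalg.norm(x);y=np.array(ydir,float);y-=x*(x@y);y/=np.linalg.norm(y)
    return np.stack([x,y,np.cross(x,y)],1)
def ptp(p,R): bot.move_ptp(list(map(float,p)),list(map(float,rpy(R))))
def lin(p,R=None,v=0.15): bot.move_linear(list(map(float,p)),None if R is None else list(map(float,rpy(R))),v=v)
def F(): return np.array(bot.sense()["ft_force"])
E
python3 - <<'E'
from h import *
np.set_printoptions(precision=3,suppress=True)
s=bot.sense(); R=Ro.from_euler('xyz',s['orientation']).as_matrix(); E=bot.get_calibration('wrist')['extrinsics']
print(R); print('cam in tool',R.T@(E[:3,3]-s['eef_pos'])); print(R.T@E[:3,:3])
for sg in (1,-1):
  for p in ([.5,-.05,.35],[.46,-.05,.3],[.4109,-.3435,.03],[.5985,.352,.02]):
    print(sg,p,bot.solve_ik(p,list(rpy(Rtool([0,0,-1],[0,sg,0])))))
E
```

```text
[[-0.     0.408 -0.913]
 [ 0.    -0.913 -0.408]
 [-1.    -0.    -0.   ]]
cam in tool [-0.133 -0.001 -0.076]
[[-0.001 -0.299  0.954]
 [ 1.     0.     0.001]
 [-0.001  0.954  0.299]]
1 [0.5, -0.05, 0.35] [-0.253 -0.015  1.4    0.     1.757 -1.824]
1 [0.46, -0.05, 0.3] [-0.275 -0.1    1.579  0.     1.663 -1.846]
1 [0.4109, -0.3435, 0.03] [-0.84   0.238  1.788  0.     1.115 -2.411]
1 [0.5985, 0.352, 0.02] [ 0.421  0.54   1.383 -0.     1.218 -1.15 ]
-1 [0.5, -0.05, 0.35] [-0.253 -0.015  1.4    0.     1.757  1.318]
-1 [0.46, -0.05, 0.3] [-0.275 -0.1    1.579  0.     1.663  1.296]
-1 [0.4109, -0.3435, 0.03] [-0.84   0.238  1.788  0.     1.115  0.731]
-1 [0.5985, 0.352, 0.02] [ 0.421  0.54   1.383 -0.     1.218  1.992]<sys>:0: UserWarning: Gimbal lock detected. Setting third angle to zero since it is not possible to uniquely determine all angles.
```

```bash
python3 -W ignore - <<'E'
from h import *
ptp([.45,-.08,.36],Rtool([0,0,-1],[0,-1,0]))
bot.wait(.3)
p,d,W,c=shot('wrist','w1'); np.savez('pics/w1.npz',p=p,d=d,W=W,E=c['extrinsics'])
print(bot.sense()['t'],c['extrinsics'])
E
```

```text
2.5417 [[-1.93090845e-05 -9.54356461e-01 -2.98669959e-01  5.25431644e-01]
 [-9.99999786e-01  2.13527273e-04 -6.17645153e-04 -7.98856732e-02]
 [ 6.53227825e-04  2.98669884e-01 -9.54356262e-01  4.92359419e-01]
 [ 0.00000000e+00  0.00000000e+00  0.00000000e+00  1.00000000e+00]]
```

View pics/w1.png

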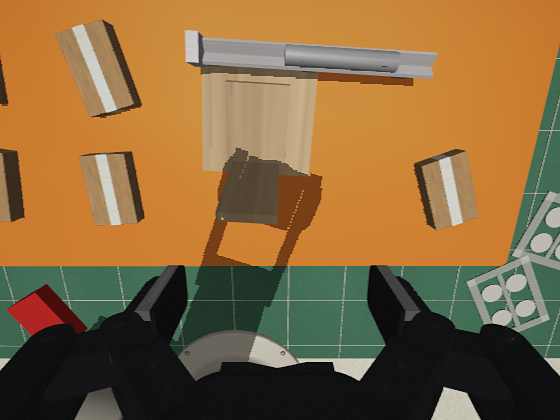

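```bash
python3 -W ignore - <<'E'
from h import *
np.set_printoptions(precision=4,suppress=True)
z=np.load('pics/w1.npz'); p,W=z['p'],z['W']
def box(r0,r1,c0,c1): return W[r0:r1,c0:c1].reshape(-1,3)
def plane(P,it=3,tol=.0025):
    for _ in range(it):
        m=P.mean(0); n=np.linalg.svd(P-m,full_matrices=False)[2][2]; n*=np.sign(n[2]); P=P[abs((P-m)@n)<tol]
    return m,n,len(P)
bed=plane(box(90,140,215,305)); print('bed',bed,np.rad2deg(np.arccos(bed[1][2])),np.rad2deg(np.arctan2(-bed[1][1],-bed[1][0])))
fa=plane(box(190,214,224,272)); print('face',fa,np.rad2deg(np.arctan2(fa[1][1],fa[1][0])))
tab=plane(box(100,140,330,400)); print('mat',tab)
# rail
S=W[30:80,185:440]; hs=cv2.cvtColor(p,cv2.COLOR_RGB2HSV)[30:80,185:440]
G=S[(hs[...,1]<60)&(S[...,2]>.05)]
print(len(G)); print(cv2.minAreaRect((G[:,:2]*1000).astype(np.float32)))
rod=S[(S[...,2]>.0745)]; rod=rod[rod[:,1]<-.05]; print('rod',len(rod),rod.min(0),rod.max(0))
m=rod.mean(0); v=np.linalg.svd(rod-m,full_matrices=False)[2][0]; v*=np.sign(v[1]); print(m,v,'yaw',np.rad2deg(np.arctan2(-v[0],v[1])))
st=S[(S[...,2]>.077)]; st=st[st[:,1]>-.02]; print('stop',len(st),st.min(0),st.max(0),cv2.minAreaRect((st[:,:2]*1000).astype(np.float32)))
# backstop sides at columns and top edge
t=W[:,:,2]; K=W[150:240,205:300].reshape(-1,3); K=K[(K[:,2]>.1)]; print('bs',len(K),K.min(0),K.max(0),cv2.minAreaRect((K[:,:2]*1000).astype(np.float32)))
A=W[72:165,195:325].reshape(-1,3); A=A[abs((A-bed[0])@bed[1])<.003]; print('bedrect',cv2.minAreaRect((A[:,:2]*1000).astype(np.float32)),A.min(0),A.max(0))
for zz in (.11,.13,.15):
    k=K[abs(K[:,2]-zz)<.006]; print(zz,k[:,1].min(),k[:,1].max(),k[:,0].mean())
E
```

```text
Traceback (most recent call last):
numpy.linalg.LinAlgError: SVD did not converge
```

```bash
cat > rackfit.py <<'E'
from h import *
np.set_printoptions(precision=4,suppress=True)
z=np.load('pics/w1.npz'); p,W=z['p'],z['W']
def box(r0,r1,c0,c1):
    P=W[r0:r1,c0:c1].reshape(-1,3); return P[~np.isnan(P[:,0])]
def plane(P,it=3,tol=.004):
    for _ in range(it):
        m=np.median(P,0) if _==0 else P.mean(0); n=np.linalg.svd(P-m,full_matrices=False)[2][2]; n*=np.sign(n[2]); P=P[abs((P-m)@n)<tol]
    return m,n,len(P)
bed=plane(box(90,140,215,305)); print('bed',bed,np.rad2deg(np.arccos(bed[1][2])),np.rad2deg(np.arctan2(-bed[1][1],-bed[1][0])))
fa=plane(box(190,214,224,272)); print('face',fa,np.rad2deg(np.arctan2(fa[1][1],fa[1][0])))
tab=plane(box(100,140,330,400)); print('mat',tab)
S=W[30:80,185:440]; hs=cv2.cvtColor(p,cv2.COLOR_RGB2HSV)[30:80,185:440]
G=S[(hs[...,1]<60)&(S[...,2]>.05)]
print(len(G)); print(cv2.minAreaRect((G[:,:2]*1000).astype(np.float32)))
rod=S[(S[...,2]>.0745)]; rod=rod[rod[:,1]<-.05]; print('rod',len(rod),rod.min(0),rod.max(0))
m=rod.mean(0); v=np.linalg.svd(rod-m,full_matrices=False)[2][0]; v*=np.sign(v[1]); print(m,v,'yaw',np.rad2deg(np.arctan2(-v[0],v[1])))
st=S[(S[...,2]>.077)]; st=st[st[:,1]>-.02]; print('stop',len(st),st.min(0),st.max(0),cv2.minAreaRect((st[:,:2]*1000).astype(np.float32)))
t=W[:,:,2]; K=W[150:240,205:300].reshape(-1,3); K=K[(K[:,2]>.1)]; print('bs',len(K),K.min(0),K.max(0),cv2.minAreaRect((K[:,:2]*1000).astype(np.float32)))
A=W[72:165,195:325].reshape(-1,3); A=A[abs((A-bed[0])@bed[1])<.003]; print('bedrect',cv2.minAreaRect((A[:,:2]*1000).astype(np.float32)),A.min(0),A.max(0))
for zz in (.11,.13,.15):
    k=K[abs(K[:,2]-zz)<.006]; print(zz,k[:,1].min(),k[:,1].max(),k[:,0].mean())
E
python3 -W ignore rackfit.py
```

```text
bed (array([ 0.5311, -0.0531,  0.045 ]), array([-0.4809, -0.0688,  0.874 ]), 1178) 29.068032821966952 8.143542267027982
face (array([ 0.4242, -0.0451,  0.136 ]), array([ 0.9648, -0.0559,  0.2571]), 1151) -3.315863410193018
mat (array([ 0.5148, -0.2129,  0.0026]), array([-0.0005,  0.0007,  1.    ]), 2784)
6692
((590.8206176757812, -125.45576477050781), (309.8387451171875, 34.03053665161133), 86.4112777709961)
rod 1815 [ 0.5763 -0.2287  0.0745] [ 0.6019 -0.0887  0.0812]
[ 0.5891 -0.1588  0.0775] [ 0.0588  0.9983 -0.0006] yaw -3.371742215840689
stop 449 [0.5829 0.0132 0.077 ] [0.6173 0.0307 0.0856] ((600.0009155273438, 21.700439453125), (15.649733543395996, 34.03677749633789), 85.21234130859375)
bs 2142 [ 0.4036 -0.0802  0.1001] [ 0.4359 -0.0096  0.1639] ((419.96337890625, -44.97856140136719), (70.04007720947266, 29.067033767700195), 86.89006042480469)
bedrect ((504.5178527832031, -53.807891845703125), (104.61930084228516, 194.1758575439453), 3.8779940605163574) [ 0.4475 -0.1538  0.0002] [0.5595 0.0396 0.0555]
0.11 -0.08017397852731302 -0.010814762244420253 0.431072226306396
0.13 -0.08015974848954065 -0.010280795734466705 0.4258228764956768
0.15 -0.07899706028387725 -0.010556927988283005 0.4204034365736161
```

The wrist view (w1) is a close check of the choice. It shows the rack with its stop at (193,48), the rod at (285–400, ~57) and the backstop face at (220–278, 190–220). Brown, white-striped cartons are clearly visible at (98,68), (112,188) and (447,188); the red box at (45,310) is not wanted. The fit puts the rack origin at about (0.454, −0.047) with yaw −3.4°.

```bash
cat >> h.py <<'E'
yaw0=np.deg2rad(-3.4); O=np.array([.454,-.047,0.])
ex=np.array([np.cos(yaw0),np.sin(yaw0),0]);ey=np.array([-np.sin(yaw0),np.cos(yaw0),0]);ez=np.array([0,0,1.])
t15=np.deg2rad(15); bx=np.cos(t15)*ex+np.sin(t15)*ez; bz=-np.sin(t15)*ex+np.cos(t15)*ez
OB=O+.024*ez
def bedp(x,y,z): return OB+bx*x+ey*y+bz*z
def rackp(x,y,z): return O+ex*x+ey*y+ez*z
def tobed(P): return (np.asarray(P)-OB)@np.stack([bx,ey,bz],1)
RP=Rtool(-bz,-ey)
def RG(a): return Rtool([0,0,-1],[np.sin(a),-np.cos(a),0])
def isbrown(o): return 8<=o['hsv'][0]<=22 and 80<o['hsv'][1]<180 and 95<o['L']<130 and 60<o['B']<80
def look(xy,name=None,zz=.25):
    ptp([xy[0],xy[1],zz],RG(0)); bot.wait(.15)
    p,d,W,c=shot('wrist',name)
    o=[q for q in find_cartons(p,W,.022,.042,800)]
    o.sort(key=lambda q:np.linalg.norm(q['c']-xy))
    for q in o[:3]: print('  seen',q['px'],q['c'],round(q['L'],1),round(q['B'],1),round(np.rad2deg(q['yaw']),1),round(q['z'],4),q['hsv'])
    o=[q for q in o if isbrown(q)]
    return o[0] if o else None
def pick(q):
    x,y=q['c']; R=RG(q['yaw'])
    ptp([x,y,.10],R); f0=F(); lin([x,y,.015],R,.10)
    bot.grab(40); print('  opening',bot.sense()['opening'],'F',F()-f0)
    lin([x,y,.10],R,.15); lin([x,y,.28],R,.3); print('  lifted opening',bot.sense()['opening'])
def place(k,x0=.062,y=0.):
    zc=.015+.030*k
    ptp(bedp(x0,y,max(.24,zc+.1)),RP); lin(bedp(x0,y,zc+.02),RP,.15)
    lin(bedp(x0,y,zc+.003),RP,.04); bot.wait(.2); f0=F(); x=x0
    print('  opening',bot.sense()['opening'])
    while x>.050:
        x-=.001; lin(bedp(x,y,zc+.003),RP,.02); df=(F()-f0)@bx
        if df>4: break
    print('  slide stop x',round(x,4),'df',df); x+=.0005
    z=zc+.003; n=0
    while z>zc-.002:
        z-=.0007; lin(bedp(x,y,z),RP,.02); dz=(F()-f0)@bz
        if dz>4: break
    print('  lower stop',round(z-zc,4),'dz',dz)
    bot.gripper_open(); bot.wait(.2)
    lin(bedp(x+.004,y,max(.24,zc+.1)),RP,.2)
    print('  t',bot.sense()['t'])
E
python3 -W ignore - <<'E'
from h import *
np.set_printoptions(precision=4,suppress=True)
q=look([.4143,.179],'l1'); 
if q: pick(q)
p,_,_,_=shot('side','s1')
E
```

```text
seen [277. 181.] [0.4115 0.1781] 110.5 68.0 3.0 0.0309 [ 16. 116. 112.]
  seen [289.  37.] [0.5662 0.1649] 80.0 68.1 14.8 0.0309 [ 17. 113. 171.]
  seen [115. 174.] [0.4189 0.3668] 110.6 69.3 -7.6 0.0307 [ 16. 113. 172.]
  opening 0.06738758029665916 F [-2.8357  1.407   6.6052]
  lifted opening 0.06710056737819
```

View pics/s1.png

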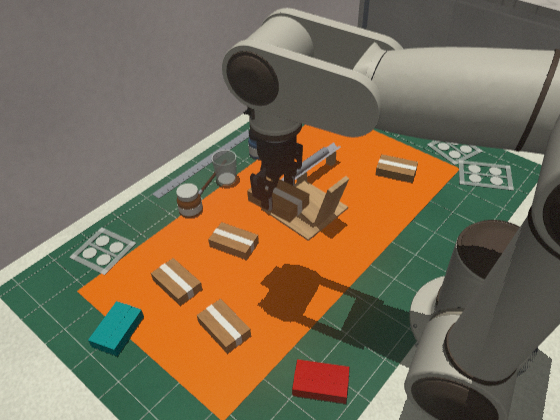

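View pics/l1.png

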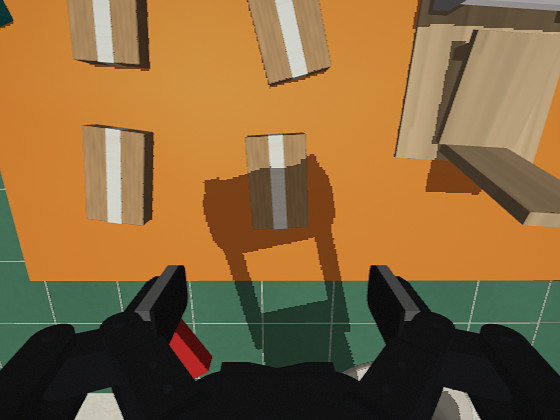

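The side view shows the carton held at (287,205); it looks pitched in the jaws, so I'll check it in the wrist and scene views.

```bash
python3 -W ignore - <<'E'
from h import *
np.set_printoptions(precision=4,suppress=True)
a=shot('wrist')[0];b=shot('scene')[0];c=shot('side')[0]
im=np.hstack([cv2.resize(b[110:270,220:400],(390,346)),cv2.resize(c[110:270,200:380],(390,346))]); cv2.imwrite('pics/c2.png',im[:,:,::-1]); cv2.imwrite('pics/w2.png',a[:,:,::-1])
print(bot.sense()['eef_pos'],bot.sense()['ft_force'],bot.sense()['ft_torque'])
E
```

```text
[0.4112 0.178  0.2785] [-0.0482  0.9936 -0.7767] [-0.0052  0.02   -0.0072]
```

View pics/c2.png

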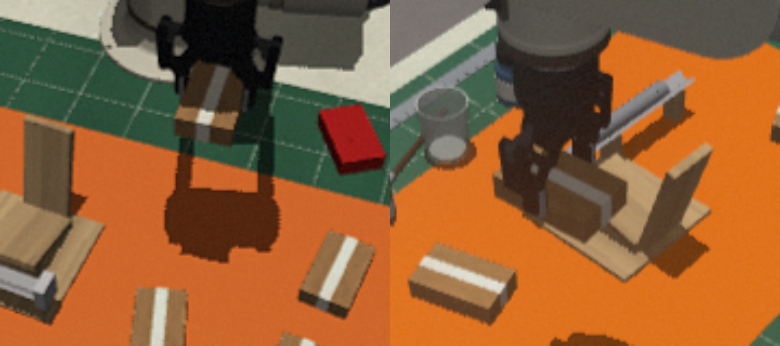

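View pics/w2.png

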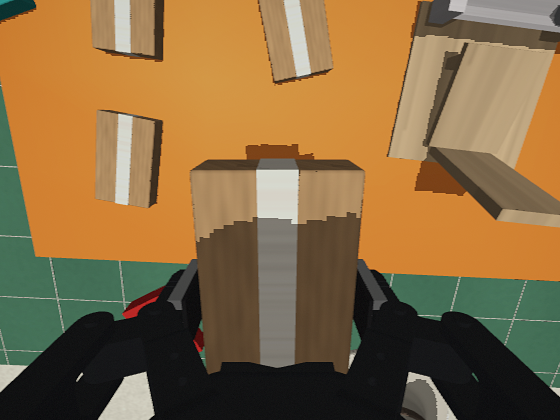

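```bash
cat >> h.py <<'E'
def held():
    p,d,W,c=shot('wrist'); s=bot.sense(); R=Ro.from_euler('xyz',s['orientation']).as_matrix()
    T=(W-s['eef_pos'])@R
    P=T[150:300,180:380].reshape(-1,3); P=P[(abs(P[:,0]+.013)<.03)&(abs(P[:,1])<.032)]
    P=P[~np.isnan(P[:,0])]
    for _ in range(3):
        m=np.median(P,0); n=np.linalg.svd(P-P.mean(0),full_matrices=False)[2][2]; n*=np.sign(n[0]); P=P[abs((P-P.mean(0))@n)<.003]
    e=P[:,2].min()
    print('  held: top x',P[:,0].mean(),'n',n,'pitch deg',np.rad2deg(np.arctan2(n[2],n[0])),'z end',e,'y',P[:,1].min(),P[:,1].max(),len(P))
E
python3 -W ignore -c "
from h import *
held()"
```

```text
held: top x -0.014694587839721456 n [9.99957640e-01 9.51378312e-04 9.15499762e-03] pitch deg 0.5245502903658706 z end -0.05494552211867406 y -0.03199566560823184 0.03199907657581813 19129
```

The carton is level in the jaws, centred (end at 54.9 mm) and flat to within 0.5°. Placing it now.

```bash
python3 -W ignore - <<'E'
from h import *
np.set_printoptions(precision=4,suppress=True)
place(0)
shot('side','s2'); shot('wrist','w3')
E
```

```text
opening 0.06708241657115722
  slide stop x 0.055 df 4.2888344945154175
  lower stop 0.0002 dz 12.339252340802224
  t 15.275
```

View pics/s2.png

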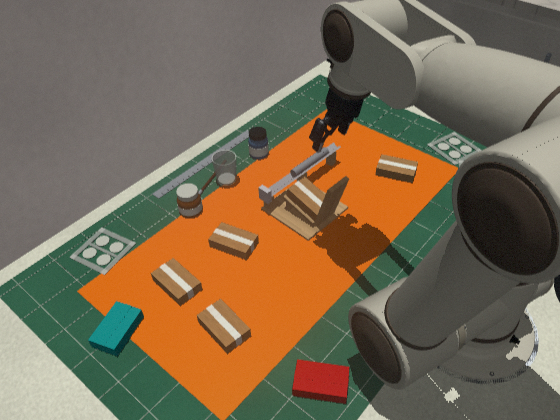

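View pics/w3.png

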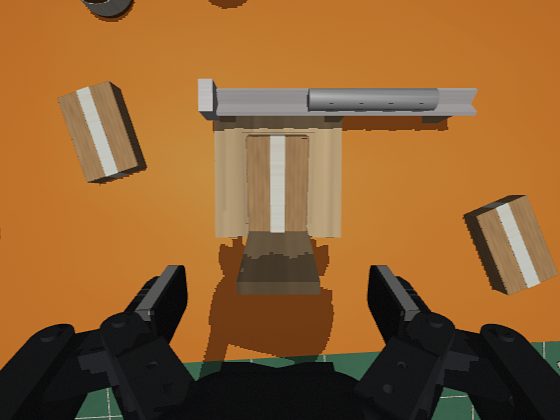

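The first carton lies flat, centred and against the backstop, at wrist pixels (248–308, 135–232). The slide touched at x = 55 mm as expected. Next I'll do the rest, adding a check of the pile top after each one.

```bash
cat >> h.py <<'E'
def checktop(k,name=None):
    bot.wait(.1); p,d,W,c=shot('wrist',name); B=tobed(np.nan_to_num(W,nan=9))
    P=B[(abs(B[...,2]-.030*(k+1))<.007)&(abs(B[...,1])<.06)&(B[...,0]>.0)&(B[...,0]<.15)]
    (cx,cy),(w,h),a=cv2.minAreaRect((P[:,:2]*1000).astype(np.float32))
    if w<h: w,h=h,w; a+=90
    print('  TOP',k,'ctr',round(cx,1),round(cy,1),'size',round(w,1),round(h,1),'ang',round((a+90)%180-90,1),'z',round(P[:,2].mean()*1000,1),'xr',P[:,0].min()*1000,P[:,0].max()*1000)
def do(xy,k):
    q=look(np.array(xy),f'l{k+10}')
    if q is None: print('NOT FOUND'); return False
    if np.linalg.norm(q['c']-xy)>.02:
        q=look(q['c'],f'l{k+20}') 
        if q is None: print('lost'); return False
    pick(q); held()
    if abs(bot.sense()['opening']-.0675)>.003: print('BAD GRIP'); return False
    place(k); checktop(k,f't{k}'); return True
E
python3 -W ignore - <<'E'
from h import *
np.set_printoptions(precision=4,suppress=True)
checktop(0)
do([.5805,.170],1)
E
```

```text
TOP 0 ctr 55.3 0.2 size 110.5 69.8 ang 0.1 z 30.9 xr 0.0016649605572969313 110.56472022484253
  seen [277. 177.] [0.5809 0.1689] 110.5 68.0 14.7 0.0309 [ 16. 116. 118.]
  seen [118. 165.] [0.5954 0.3514] 110.8 69.2 -4.2 0.0307 [ 16. 115. 165.]
  seen [423. 251.] [ 0.4987 -0.0108] 118.2 10.4 -3.2 0.0339 [17. 98. 66.]
  opening 0.06711020434841719 F [-1.9442 -0.6129  4.3076]
  lifted opening 0.06674191314744798
  held: top x -0.01540163144425702 n [1.     0.0004 0.006 ] pitch deg 0.3429237996906254 z end -0.055166411221295675 y -0.0319968983321264 0.03199854489840366 19603
  opening 0.06736944121366042
  slide stop x 0.055 df 4.817752066408782
  lower stop 0.0002 dz 14.830023395575019
  t 27.6833
  TOP 1 ctr 55.3 -0.1 size 110.5 69.6 ang 0.1 z 60.9 xr 0.003932923470005201 110.52863970418936
```

```bash
python3 -W ignore - <<'E'
from h import *
np.set_printoptions(precision=4,suppress=True)
do([.5955,.3514],2) and do([.4189,.3668],3)
E
```

```text
seen [276. 178.] [0.5956 0.3517] 110.5 68.1 -4.3 0.0309 [ 16. 120.  92.]
  seen [127. 176.] [0.5994 0.5256] 111.9 68.3 -70.7 0.0307 [ 88. 176. 151.]
  seen [265. 308.] [0.4192 0.367 ] 112.2 68.0 -7.9 0.0308 [ 16. 115. 162.]
  opening 0.0672140605021296 F [-1.704   0.4459  4.3685]
  lifted opening 0.06702916754268562
  held: top x -0.015472825596794677 n [1.     0.0008 0.007 ] pitch deg 0.40196705990497217 z end -0.05539804440828264 y -0.031996677699663245 0.031999463971489825 19398
  opening 0.06714348091532145
  slide stop x 0.054 df 11.064970909231905
  lower stop 0.0002 dz 8.126632309616994
  t 41.0333
  TOP 2 ctr 55.2 0.0 size 110.7 69.2 ang 0.2 z 90.9 xr 0.0052769094588017785 110.54276696263885
  seen [276. 178.] [0.4189 0.3671] 110.7 68.0 -7.9 0.0309 [ 16. 119.  96.]
  seen [115.  21.] [0.592 0.523] 111.4 54.7 -71.2 0.0308 [ 88. 173. 156.]
  seen [295. 344.] [0.1711 0.3342] 109.1 68.3 30.8 0.0308 [  1. 206.  99.]
  opening 0.06753698584427781 F [-1.7742 -0.0813  5.1118]
  lifted opening 0.06741411317982168
  held: top x -0.0155107015951271 n [1.     0.0007 0.0053] pitch deg 0.30590646566435725 z end -0.05541172187937011 y -0.03199642178989458 0.03199984222443946 19851
  opening 0.06754167157967501
  slide stop x 0.054 df 9.632508840601647
  lower stop 0.0002 dz 7.154106580063628
  t 53.9667
  TOP 3 ctr 55.3 -0.1 size 110.5 69.8 ang -0.0 z 120.9 xr 0.003125067292276839 110.53186468322583
```

```bash
python3 -W ignore - <<'E'
from h import *
np.set_printoptions(precision=4,suppress=True)
do([.409,-.343],4)
shot('side','s5');shot('scene','sc5')
E
```

```text
seen [279. 178.] [ 0.409 -0.345] 110.1 67.9 19.8 0.0309 [ 16. 119.  97.]
  seen [ 39. 109.] [ 0.494  -0.0874] 117.7 13.1 -3.4 0.034 [17. 98. 70.]
  opening 0.06693237977975883 F [-1.841   0.7636  5.4825]
  lifted opening 0.06717742831322412
  held: top x -0.015490564875633078 n [1.     0.0004 0.0064] pitch deg 0.36738400410853117 z end -0.05516761561597435 y -0.03199041484434111 0.03199987099001155 19467
  opening 0.06729099624845994
  slide stop x 0.055 df 4.546034072108253
  lower stop 0.0002 dz 9.608473466214116
  t 65.5333
  TOP 4 ctr 55.4 0.6 size 110.5 68.1 ang -0.0 z 150.9 xr 0.11532950783598568 110.63692486498125
```

View pics/s5.png

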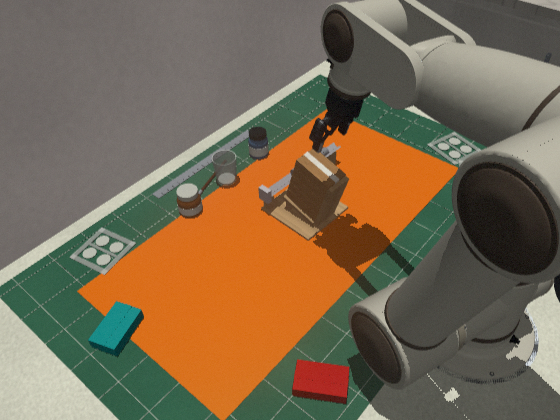

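View pics/sc5.png

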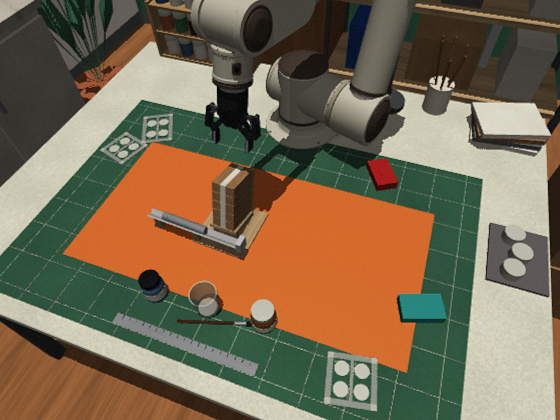

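All five are piled squarely: each layer's centre is at bed x ≈ 55 mm, y within 0.6 mm, angle under 0.2°. The bystanders and rod are unmoved (rod at scene (180,222)). Now the rod.

```bash
python3 -W ignore - <<'E'
from h import *
np.set_printoptions(precision=4,suppress=True)
RR=Rtool([0,0,-1],-ex); 
zt=.0755
bot.grab(20)
ptp(rackp(.142,-.23,.26),RR); lin(rackp(.142,-.23,.12),RR,.15); lin(rackp(.142,-.23,zt),RR,.05)
bot.wait(.3); f0=F(); print('start',bot.sense()['t'],f0)
y=-.23
while y<-.15:
    y+=.001; lin(rackp(.142,y,zt),RR,.03); f=(F()-f0)
    if -(f@ey)>1.2: break
print('contact face y',y+.011,'f',f@ey,f@ex,f@ez,bot.sense()['t'])
shot('side','s6');shot('scene','sc6')
E
python3 - <<'E'
import cv2,numpy as np
a=cv2.imread('pics/sc6.png')[110:290,100:340];b=cv2.imread('pics/s6.png')[60:240,210:390]
cv2.imwrite('pics/c6.png',np.hstack([cv2.resize(a,(460,345)),cv2.resize(b,(340,345))]))
E
```

```text
start 70.225 [-0.2176  0.0702  0.1849]
contact face y -0.17299999999999996 f -1.577516486490336 -0.18002989222902335 -1.1495100900734976 81.725
```

View pics/c6.png

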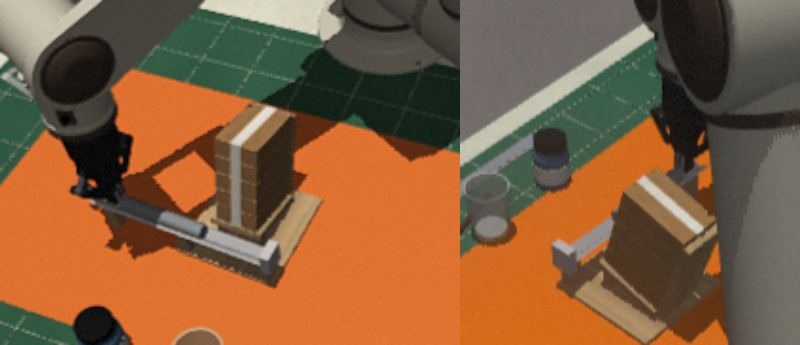

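Contact came where predicted (the finger meets the rod end at y ≈ −173 mm). Pushing on gently.

```bash
python3 -W ignore - <<'E'
from h import *
np.set_printoptions(precision=4,suppress=True)
RR=Rtool([0,0,-1],-ex); zt=.0755; f0=np.array([-0.2176,0.0702,0.1849])
y=(bot.sense()['eef_pos']-O)@ey; log=[]
stop=None
while True:
    face=y+.011
    st=.0025 if face<-.080 else .0004
    y+=st; lin(rackp(.142,y,zt),RR,.025 if st>.001 else .01); f=-(F()-f0)@ey; log.append((round((y+.011)*1000,1),round(f,1)))
    if st>.001 and f>14: stop='high early'; break
    if st<.001 and f>12: stop='home?'; break
    if y+.011>-.064: stop='limit'; break
print(stop,log[::6],log[-12:],bot.sense()['t'])
E
```

```text
Traceback (most recent call last):
  File "h.py", line 35, in lin
    def lin(p,R=None,v=0.15): bot.move_linear(list(map(float,p)),None if R is None else list(map(float,rpy(R))),v=v)
                              ~~~~~~~~~~~~~~~^^^^^^^^^^^^^^^^^^^^^^^^^^^^^^^^^^^^^^^^^^^^^^^^^^^^^^^^^^^^^^^^^^^^^^^
station.PlanningError: the arm cannot follow that straight line within its joint ranges
```

```bash
python3 -W ignore - <<'E'
from h import *
np.set_printoptions(precision=3,suppress=True)
s=bot.sense(); print(s['t'],s['joint_pos'],'rack y',(s['eef_pos']-O)@ey,-(F())@ey)
RR=Rtool([0,0,-1],-ex); RF=Rtool([0,0,-1],ex)
for y in (-.18,-.15,-.12,-.1,-.085,-.08,-.07):
    for n,R in(('RR',RR),('flip',RF),('jy-',Rtool([0,0,-1],-ey)),('jy+',Rtool([0,0,-1],ey))): print(y,n,bot.solve_ik(list(rackp(.142,y,.0755)),list(rpy(R))))
E
```

```text
89.575 [-0.394  0.331  1.563  0.     1.248  2.807] rack y -0.10628169523244675 -0.17024946218295295
-0.18 RR [-0.504  0.368  1.513  0.     1.261  2.697]
-0.18 flip [-0.504  0.368  1.513  0.     1.261 -0.445]
-0.18 jy- [-0.504  0.368  1.513  0.     1.261  1.126]
-0.18 jy+ [-0.504  0.368  1.513  0.     1.261 -2.016]
-0.15 RR [-0.46   0.351  1.536  0.     1.255  2.741]
-0.15 flip [-0.46   0.351  1.536  0.     1.255 -0.401]
-0.15 jy- [-0.46   0.351  1.536  0.     1.255  1.17 ]
-0.15 jy+ [-0.46   0.351  1.536  0.     1.255 -1.972]
-0.12 RR [-0.415  0.336  1.555  0.     1.25   2.786]
-0.12 flip [-0.415  0.336  1.555  0.     1.25  -0.355]
-0.12 jy- [-0.415  0.336  1.555  0.     1.25   1.215]
-0.12 jy+ [-0.415  0.336  1.555  0.     1.25  -1.926]
-0.1 RR None
-0.1 flip [-0.384  0.328  1.566  0.     1.247 -0.324]
-0.1 jy- [-0.384  0.328  1.566  0.     1.247  1.247]
-0.1 jy+ [-0.384  0.328  1.566  0.     1.247 -1.895]
-0.085 RR None
-0.085 flip [-0.36   0.323  1.573  0.     1.245 -0.301]
-0.085 jy- [-0.36   0.323  1.573  0.     1.245  1.27 ]
-0.085 jy+ [-0.36   0.323  1.573  0.     1.245 -1.871]
-0.08 RR None
-0.08 flip [-0.352  0.321  1.575  0.     1.245 -0.293]
-0.08 jy- [-0.352  0.321  1.575  0.     1.245  1.278]
-0.08 jy+ [-0.352  0.321  1.575  0.     1.245 -1.863]
-0.07 RR None
-0.07 flip [-0.336  0.318  1.579  0.     1.244 -0.277]
-0.07 jy- [-0.336  0.318  1.579  0.     1.244  1.294]
-0.07 jy+ [-0.336  0.318  1.579  0.     1.244 -1.848]
```

Joint 6 reached its range limit at y ≈ −106 mm, so I'll back off a little, yaw the tool 0.1 rad and continue.

```bash
python3 -W ignore - <<'E'
from h import *
np.set_printoptions(precision=4,suppress=True)
RR=Rtool([0,0,-1],-ex); R2=Ro.from_euler('z',.1).as_matrix()@RR
zt=.0755
lin(rackp(.142,-.114,zt),RR,.03); lin(rackp(.142,-.114,zt),R2,.03)
bot.wait(.3); f0=F(); print(f0,bot.sense()['joint_pos'],bot.sense()['t'])
y=-.114; log=[]; stop=None
while True:
    face=y+.011
    st=.002 if face<-.078 else .0004
    y+=st; lin(rackp(.142,y,zt),R2,.025 if st>.001 else .01); f=-(F()-f0)@ey; log.append((round((y+.011)*1000,1),round(f,1)))
    if st>.001 and f>14: stop='high early'; break
    if st<.001 and f>12: stop='home?'; break
    if y+.011>-.064: stop='limit'; break
print(stop,log,bot.sense()['t'])
E
```

```text
[ 0.774  -0.4084  0.2191] [-0.4054  0.3338  1.5588  0.      1.249   2.6966] 90.525
home? [(-101.0, np.float64(-1.3)), (-99.0, np.float64(-0.4)), (-97.0, np.float64(0.3)), (-95.0, np.float64(0.5)), (-93.0, np.float64(0.2)), (-91.0, np.float64(0.2)), (-89.0, np.float64(0.6)), (-87.0, np.float64(-0.1)), (-85.0, np.float64(0.9)), (-83.0, np.float64(-0.0)), (-81.0, np.float64(0.9)), (-79.0, np.float64(0.3)), (-77.0, np.float64(1.1)), (-76.6, np.float64(1.2)), (-76.2, np.float64(1.9)), (-75.8, np.float64(2.2)), (-75.4, np.float64(2.1)), (-75.0, np.float64(1.2)), (-74.6, np.float64(1.9)), (-74.2, np.float64(2.2)), (-73.8, np.float64(2.0)), (-73.4, np.float64(1.4)), (-73.0, np.float64(2.3)), (-72.6, np.float64(1.7)), (-72.2, np.float64(1.5)), (-71.8, np.float64(1.5)), (-71.4, np.float64(1.8)), (-71.0, np.float64(2.7)), (-70.6, np.float64(5.4)), (-70.2, np.float64(8.7)), (-69.8, np.float64(11.0)), (-69.4, np.float64(13.8))] 98.525
```

Force rose from about 2 N to 14 N right at −70 mm, so the rod is home. Next I'll back away slowly and verify.

```bash
python3 -W ignore - <<'E'
from h import *
np.set_printoptions(precision=4,suppress=True)
RR=Rtool([0,0,-1],-ex); R2=Ro.from_euler('z',.1).as_matrix()@RR
lin(rackp(.142,-.10,.0755),R2,.03); lin(rackp(.142,-.12,.30),R2,.2)
R=Rtool([0,0,-1],-ey)
ptp(rackp(-.005,-.03,.38),R); bot.wait(.3)
p,d,W,c=shot('wrist','w7'); B=tobed(np.nan_to_num(W,nan=9))
P=B[(abs(B[...,2]-.150)<.007)&(abs(B[...,1])<.06)&(B[...,0]>.0)&(B[...,0]<.15)]
print('top',cv2.minAreaRect((P[:,:2]*1000).astype(np.float32)),P[:,2].mean())
K=(np.nan_to_num(W,nan=9)-O)@np.stack([ex,ey,ez],1)
r=K[(K[...,2]>.0745)&(K[...,2]<.084)&(abs(K[...,0]-.142)<.02)&(K[...,1]<.069)&(K[...,1]>-.25)]
print('rod',len(r),r.min(0),r.max(0))
shot('side','s7');shot('scene','sc7'); print(bot.sense()['t'])
for n in('scene','side'):
    p,d,W,c=shot(n);K=(np.nan_to_num(W,nan=9)-O)@np.stack([ex,ey,ez],1)
    r=K[(K[...,2]>.072)&(K[...,2]<.084)&(abs(K[...,0]-.142)<.012)&(K[...,1]<.2)&(K[...,1]>-.25)]
    print(n,len(r),r.min(0) if len(r) else 0)
E
```

```text
top ((55.47507858276367, -0.06758880615234375), (69.28839111328125, 110.7778091430664), 89.97029876708984) 0.15078124379345317
rod 1653 [ 0.132  -0.0697  0.0745] [0.1518 0.0688 0.0807]
102.3583
scene 305 [ 0.1302 -0.0701  0.0721]
side 185 [ 0.1302 -0.0384  0.072 ]
```

View pics/w7.png

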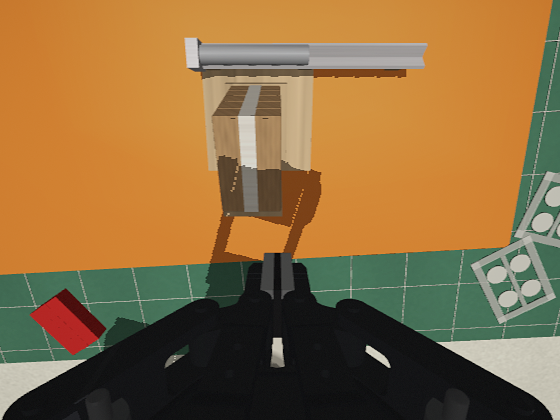

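View pics/sc7.png

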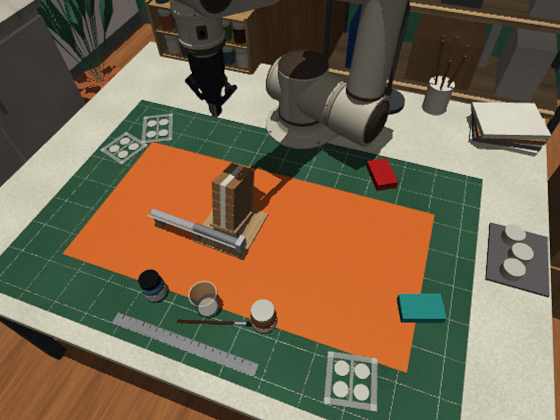

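View pics/s7.png

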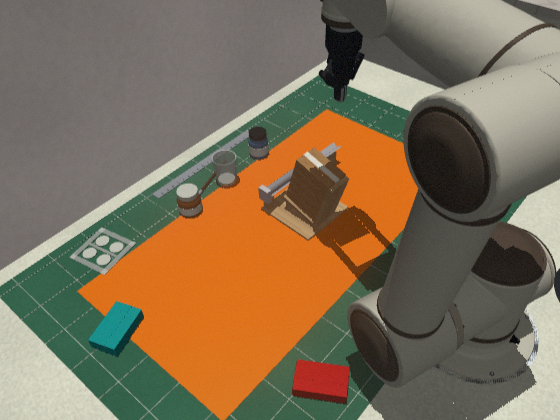

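The wrist view shows the rod against the stop (pixels 198–310, ~54) with its ends at y = −69.7 mm and +68.8 mm, and the five-carton pile square. The bystanders have not moved and the robot is clear. Handing in.

```bash
python3 -c "
from station import bot
bot.finish_job()"
```

```text
the job is handed in; nothing more can be done
```

I stacked all five cartons in one pile on the sloping bed, pushed the keeper rod home and handed the job in at about 102 s.

- **Pile:** Each carton was slid gently against the backstop before I let go. As each went on, the wrist camera put its centre at about bed x = 55 mm, y within 0.6 mm, and turned by under 0.2°. After the rod push I re-measured only the top carton, at x = 55.5 mm and y = −0.1 mm. The lower four were checked by eye then and looked undisturbed.
- **Rod:** In the last stretch the push took about 2 N. It rose to about 14 N as the rod met the end stop, at the expected position. The wrist camera put the rod's outer end at y = −69.7 mm and the scene camera at −70.1 mm, so its middle is within about 1 mm of home.
- **Interruption:** Partway through the push, joint 6 reached the end of its range. I backed off, turned the tool by 0.1 rad and finished the push.
- **Checks that disagreed:** In the last pictures the pile hid the rod's outer end from the side camera, which read −38 mm, so that reading doesn't count.
- **Bystanders:** The jars and cup look unmoved in the last pictures, and the arm was clear of everything. I did not measure their positions separately.

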